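Counter-hold the hidden bolt of a pen display stand

ROBOT

A 6-joint arm with a two-finger parallel gripper is mounted at the origin on the work surface. World frame = base frame: x ahead of the robot, y to its left, z up, the work surface at z = 0. Lengths are in mm, angles in rad, forces in N, time in s.
With the tool pointing down it reaches from about 150 to 775 mm from the base axis. Payload 6.1 kg.
Tool frame: the origin (TCP) lies between the finger pads, 19 mm behind the fingertips; this is the grasp point; z points along the fingers, y is the direction in which the jaws open and shut (so a half turn about z gives the same grasp; the last joint's range is limited). The gripper opens to 85 mm and grips with 20 to 120 N. Pads are 22 mm wide; open, the fingers measure 114 mm over their backs; the gripper's body (76 mm by 85 mm) begins 54 mm behind the grasp point. The pads swing forward as they close: fully open they stand 13 mm farther back than shut.
Start: joints at [-1.321, 0.126, -0.04, 1.405, 0, 1.571], TCP at [129.78, -508.69, 249.995] pointing down, gripper open.
Joint ranges: [-2.72, 2.72], [-0.95, 1.95], [-1.27, 1.35], [-1.78, 2.02], [-1.46, 1.47], [-3.14, 3.14]. Speed limits (rad/s): [2.39, 2.39, 3.01, 3.14, 3.14, 3.14].

INTERFACE

Orientations are given as a rotation vector (axis times angle).
In Python, from cell import env gives the robot as it stands.
- The arm moves only by the tool apply_moves, never from a script. Its argument "commands" is a list of rows, each a list of 5 numbers: the opening, from 0 (shut) to 1 (fully open), then the shift along the tool's x, y, z in mm, then the turn about the tool's z in degrees. In form: [[claw, tx, ty, tz, roll], ...]. A call has 1 to 5 rows; each row is the pose to reach, as a shift and turn from the pose commanded when the call began, along the tool's axes at that moment; what a row does not reach only later rows make up. A row lasts 1/12 s, in which the tool goes at most 41.7 mm and 7.16 degrees, less where a joint would pass 70% of its speed; a pose out of reach is approached as far as the arm can. A call with a gripper value outside its range is refused whole. The fingers move at their own pace and stop on an object; the grip force is fixed at half the most. Time passes only in rows, so rows that repeat a pose let the fingers close. It gives the time, the measured TCP pose, the force and the opening at its end, in the units of the state.
- env.get_state(): the state, without advancing time (a new reading comes with each control period).
- env.get_image(name): name is "scene" or "top"; returns a dict with "pixels" (480x640x3 uint8, red, green, blue), "depth" (480x640 float32, mm along the optical axis (not along the pixel's ray), 0 where there is no reading), "fx", "fy", "cx", "cy" (pixels), "dist" ([k1, k2, p1, p2, k3] as OpenCV has them; the pictures are not rectified), "cam_to_world" (4x4, takes a point from camera to world coordinates). Camera axes: x right, y down, z forward; pixel columns grow to the right and rows downward; lengths in mm; the calibration is good to about 2 mm. A picture is of the moment at which its call begins.
- env.sign_off(): hands the job in, once; it reports no verdict.
The state is a dict: "t": time; "q": joint angles; "qvel": joint speeds; "joint_efforts": joint torques, N m; "ee_pos": TCP position; "tool_rot": TCP orientation; "contact_force": force on the tool from outside, world axes, zero at the start; "moment": the same for the moment, N m; "width": opening from 0.0 (shut) to 1.0 (fully open).
Only numpy, scipy, OpenCV 4.12 (cv2) and the standard library are available. Lean on these libraries where they do the work, as an engineer would, in place of code of your own. Each camera call takes 0.05 s, during which the arm holds its last target. There are 200 camera calls.

TASK

The counter display stand is being bolted together. Lay the loose aluminium retaining bar across the stand's two cheeks so that it sits down in both notches with both ends sticking out about equally, and let it go; then reach down into the gap behind the steel bracket, grip the hidden hex bolt head squarely across two of its flats without noticeably turning it, and hold it firmly so that a colleague can tighten the nut in front. Finish while still holding the bolt head, with the bar still lying in its notches, and leave the cup of pens and the pen carton alone.

Things in the scene. Friction and masses are not known exactly. Their poses are not given: they have to be found in the camera images.
- stand: Low pale wooden display stand fixed to the counter, yawed up to 15 degrees. Origin on the counter surface; x from front (robot's side) to rear, y along its width, z up. Base board: y -125 to 125, x -90 to 115, 12 mm thick. Steel bracket: upright plate x 0 to 5, y -35 to 35, top z = 82 mm. Rear rail: x 56 to 66, full width, top z = 58 mm; behind it a tray of pens to x = 115, z under 55 mm.
- notch_right (a point): Middle of the floor of the notch in the cheek at the stand's y = -105 mm (x = -50, z = 76 mm). The cheek is an upright board 12 mm thick in y, x -85 to -15, top z = 90 mm; the notch is open at the top, 26 mm wide in x, 14 mm deep.
- notch_left (a point): The same in the like cheek at the stand's y = +105 mm.
- gap (a point): Middle of the gap between bracket and rear rail, at the rail's top (stand x = 30.5, y = 0, z = 58 mm). The gap is 51 mm wide in x, open at the top and to both sides; above the base board (12 mm) it holds only the bolt head and its round sleeve (16 mm diameter, x 5 to 23, on the bolt's axis).
- bar: Loose straight aluminium retaining bar, 18 x 18 mm square section, 250 mm long along its own y, 0.16 kg (varies), lying on the counter. Origin at the middle of its underside as it lies. Either way round will do. Lying in the notches its underside is at z = 76 mm.
- bar_mid (a point): The centre of the bar (9 mm above its underside, middle of its length). Seated: at x = -50, y = 0, z = 85 mm in the stand's frame.
- bolt_head (a point): Centre of the steel hex bolt head behind the bracket: 22 mm across flats, 25 across corners, 14 thick along the bolt's axis, which is level along the stand's x. At stand x = 30, y = 0, z = 62 mm. Its axes turn with the bolt: x along the bolt, y square to two parallel flats (close the grip along y), z to the upper corner. Only turns, against light friction (0.04 N m).
- bolt_corner (a point): The uppermost corner of the hex head, 12.7 mm from the bolt's axis along the head's z; it travels 3.3 mm when the bolt is turned by 15 degrees.
- bolt (a joint): Angle of the bolt in rad about the stand's x axis: 0 = two flats upright; positive tips the uppermost corner towards the stand's -y. Starts between -0.35 and 0.35; a grip tilted sideways by this angle takes the flats squarely.
- pen_cup: Bystander: grey cup of pens, 76 mm across, 90 mm high (pens to 140). Origin under its centre.
- pen_carton: Bystander: red and white pen carton 85 x 60 x 110 mm high. Origin under its centre.

How it is judged (in metres and radians):
On the way, in this order (a step that is already met when the one before it is completed fails the run):
1. the retaining bar lies in both notches, let go and at rest (x of bar_mid in the frame of stand between -0.056 and -0.044 m and y of bar_mid in the frame of stand between -0.015 and 0.015 m and z of bar_mid in the frame of stand between 0.081 and 0.089 m and angle between the y axis of bar and the y axis of stand, either way round below 0.05 rad and contact force between the fingers and bar below 0.3 N and linear speed of bar below 0.02 m/s), for 0.3 s.
2. the bolt head is gripped behind the bracket (contact force between the fingers and bolt above 8 N and distance between the grasp point and bolt_head below 0.016 m and distance of bolt_corner from where it was at the start of the episode below 0.0033 m), for 0.3 s.
At the end, for the whole second after the job is handed in: Bar in both notches, untouched (centre within 6 mm across, 15 mm along, 4 mm in height; parallel within 0.05 rad); fingers on the bolt head with 8 N or more, TCP within 16 mm of its centre; bolt at rest, within 15 degrees of its starting angle (all of step 2 and x of bar_mid in the frame of stand between -0.056 and -0.044 m and y of bar_mid in the frame of stand between -0.015 and 0.015 m and z of bar_mid in the frame of stand between 0.081 and 0.089 m and angle between the y axis of bar and the y axis of stand, either way round below 0.05 rad and contact force between each of the arm, the fingers and bar below 0.3 N and velocity of joint bolt between -0.1 and 0.1 rad/s); the arm keeps its last pose, push and grip.
It fails at once if the bolt is turned more than 15 degrees (distance of bolt_corner from where it was at the start of the episode above 0.0033 m).
It fails at once if the pen cup is moved or tipped (distance of pen_cup from where it was at the start of the episode above 0.02 m or angle between pen_cup's own z axis and vertical above 0.3 rad).
It fails at once if the pen carton is moved or tipped (distance of pen_carton from where it was at the start of the episode above 0.02 m or angle between pen_carton's own z axis and vertical above 0.3 rad).
It also fails if it takes over 45 s, if anything falls off the work surface, if the arm or the gripper's body presses on something with over 40 N, if the wrist force passes 120 N, or if a joint passes its speed limit or range.

## Working session

There is one attempt and no reset: what is moved stays moved. The work goes in short steps, Python scripts to look and compute and a tool call to move; the robot and the scene stay as the last step left them, time stands still between calls to the robot, and variables do not carry over. Pictures are saved under pics/ and viewed, about 8 in all and at most 12, crops included, and the job is handed in when it is done.

Besides the shell and the picture viewer there is one more tool, called after ">>>" as name([rows], argument=value, ...), one row to a line, values as JSON. apply_moves: Moves the arm, as the interface text tells. Its arguments: {"type":"object","properties":{"commands":{"type":"array","items":{"type":"array","items":{"type":"number"}}}},"required":["commands"]}

```bash
mkdir -p pics; ls; cat > h.py <<'E'
import numpy as np, cv2, pickle
from cell import env
from scipy.spatial.transform import Rotation as R
def cap(n,tag):
    im=env.get_image(n); pickle.dump(im,open(f'pics/{tag}.pkl','wb'))
    cv2.imwrite(f'pics/{tag}.png',im['pixels'][:,:,::-1]); return im
def load(tag): return pickle.load(open(f'pics/{tag}.pkl','rb'))
def cloud(im):
    K=np.array([[im['fx'],0,im['cx']],[0,im['fy'],im['cy']],[0,0,1]])
    u,v=np.meshgrid(np.arange(640.),np.arange(480.))
    n=cv2.undistortPoints(np.stack([u.ravel(),v.ravel()],1)[:,None],K,np.array(im['dist'],float))[:,0].reshape(480,640,2)
    d=im['depth'][...,None]; P=np.concatenate([n*d,d],2)
    T=np.array(im['cam_to_world']); return P@T[:3,:3].T+T[:3,3]
def proj(im,P):
    K=np.array([[im['fx'],0,im['cx']],[0,im['fy'],im['cy']],[0,0,1]])
    T=np.linalg.inv(np.array(im['cam_to_world']))
    return cv2.projectPoints(np.atleast_2d(P).astype(float),cv2.Rodrigues(T[:3,:3])[0],T[:3,3],K,np.array(im['dist'],float))[0][:,0]
E
python3 -c "
from h import *
cap('top','t0');cap('scene','s0');print(env.get_state())
for t in('t0','s0'):print(load(t)['cam_to_world'],load(t)['fx'])"
```

```text
pics
{'t': 0.1, 'q': array([-1.32100043e+00,  1.26364541e-01, -4.04799613e-02,  1.40539863e+00,
        1.45305603e-05,  1.57077398e+00]), 'qvel': array([-0.00094497, -0.00284668,  0.00170763,  0.00057922, -0.00105329,
        0.00150588]), 'joint_efforts': array([-2.45610696e-03, -4.36903989e+01,  3.53605735e+01,  1.36516921e-02,
       -3.01005657e-04, -1.24670075e-05]), 'ee_pos': array([ 129.70667534, -508.38908769,  249.29516651]), 'tool_rot': array([-3.11569033e+00, -3.91214870e-01,  2.60318305e-04]), 'contact_force': array([ 0.22418096,  0.27415597, -0.26400201]), 'moment': array([0.00441298, 0.01999487, 0.01416985]), 'width': 0.9952920579105305}
[[-1.91343169e-02 -9.95092157e-01  9.70848946e-02  3.78822384e+02]
 [-9.99785180e-01  1.82695357e-02 -9.78869893e-03 -4.67076540e+00]
 [ 7.96696158e-03 -9.72513389e-02 -9.95227966e-01  1.56572169e+03]
 [ 0.00000000e+00  0.00000000e+00  0.00000000e+00  1.00000000e+00]] 532.929309047801
[[-2.56809324e-01  7.43528506e-01 -6.17425568e-01  1.48043424e+03]
 [ 9.66450617e-01  2.00681641e-01 -1.60312456e-01  2.34565129e+02]
 [ 4.70909573e-03 -6.37881055e-01 -7.70120500e-01  1.25818867e+03]
 [ 0.00000000e+00  0.00000000e+00  0.00000000e+00  1.00000000e+00]] 552.2144754249063
```

View pics/t0.png

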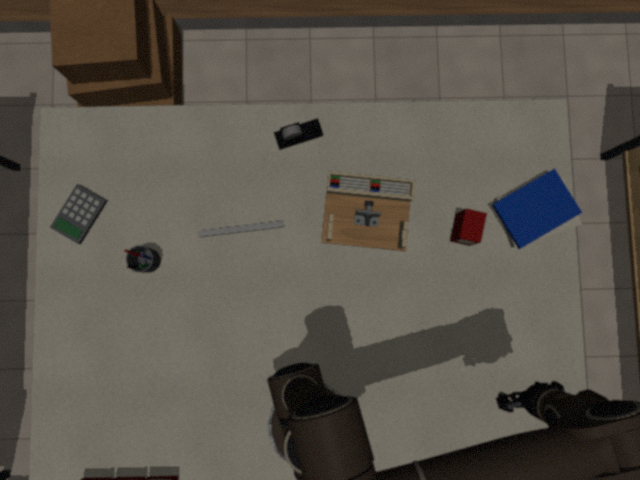

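View pics/s0.png

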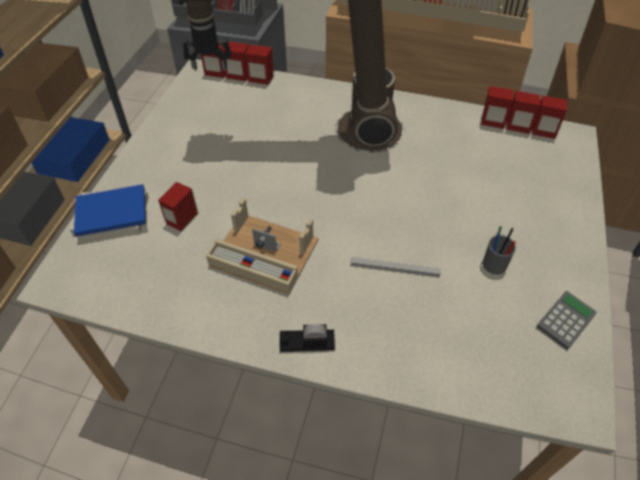

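Top view: the stand is centred near (367,213). The bar runs (200,234)–(284,223), the cup is at (148,258) and the carton at (468,226). Next I'll measure with depth.

```bash
python3 - <<'E'
from h import *
for t,box,bar in(('t0',(310,165,425,260),(190,210,295,245)),('s0',(200,195,325,295),(345,250,445,285))):
    im=load(t);P=cloud(im)
    a,b,c,d=bar;Q=P[b:d,a:c].reshape(-1,3);print(t,'table z',np.median(Q[:,2]))
    px=im['pixels'][b:d,a:c].reshape(-1,3)
    s=Q[(Q[:,2]>np.median(Q[:,2])+11)]
    (cx,cy),wh,ang=cv2.minAreaRect(s[:,:2].astype(np.float32));v=np.linalg.svd(s[:,:2]-s[:,:2].mean(0))[2][0]
    print('bar',len(s),cx,cy,wh,ang,np.median(s[:,2]),s.mean(0),np.degrees(np.arctan2(v[0],-v[1])))
    a,b,c,d=box;Q=P[b:d,a:c].reshape(-1,3)
    m=(Q[:,2]>68)&(Q[:,2]<105);S=Q[m]
    print('stand hi',len(S));
    _,lab,st,cen=cv2.connectedComponentsWithStats(m.reshape(d-b,c-a).astype(np.uint8))
    for k in range(1,len(st)):
        if st[k,4]>5:
            q=Q[lab.ravel()==k];print(st[k],q.mean(0).round(1),q.min(0).round(0),q.max(0).round(0))
    cv2.imwrite(f'pics/{t}c.png',cv2.resize(im['pixels'][b:d,a:c,::-1],None,fx=6,fy=6,interpolation=cv2.INTER_CUBIC))
E
```

```text
t0 table z -0.06295379056859929
bar 543 530.6760864257812 121.47252655029297 (364.91094970703125, 150.7535858154297) 62.16277313232422 16.80021503229682 [559.35861752 182.03127813  76.84660944] 170.41878521639526
stand hi 375
[ 47  35  24  21 127] [ 604.4 -179.2   75.4] [ 576. -210.   68.] [ 633. -145.   88.]
[ 17  48   7  26 111] [559.8 -68.6  84.1] [525. -77.  68.] [596. -59.  96.]
[ 90  56   8  26 133] [ 535.  -273.5   83.1] [ 499. -283.   68.] [ 569. -264.   97.]
s0 table z 0.9767017641453322
bar 559 1003.614013671875 155.4384765625 (243.8448486328125, 935.4216918945312) 84.81150817871094 17.43360445049302 [595.25698001 199.54980113  52.93223881] -88.77727671231665
stand hi 444
[ 31   3  16  23 150] [ 538.7 -272.    80.7] [ 498. -285.   68.] [ 573. -262.   95.]
[ 99  24  14  25 147] [564.9 -63.5  82. ] [524. -76.  68.] [600. -54.  95.]
[ 52  34  24  12 116] [ 602.1 -174.6   76.2] [ 586. -210.   68.] [ 616. -139.   85.]
[56 45  8  6 25] [ 629.  -177.1   71.8] [ 620. -186.   68.] [ 637. -168.   76.]
```

```bash
cat > fit.py <<'E'
from h import *
from scipy.optimize import least_squares
def box(p,lo,hi):
    c=(np.array(lo)+hi)/2;q=abs(p-c)-(np.array(hi)-lo)/2
    return np.linalg.norm(np.maximum(q,0),axis=1)+np.minimum(q.max(1),0)
ST=[((-90,-125,0),(115,125,12)),((0,-35,12),(5,35,82)),((56,-125,0),(66,125,58))]
for s in(-1,1):
    y0,y1=105*s-6,105*s+6
    ST+=[((-85,y0,0),(-15,y1,76)),((-85,y0,70),(-63,y1,90)),((-37,y0,70),(-15,y1,90))]
BAR=[((-9,-125,0),(9,125,18))]
def fit(P,boxes,x0,lo,hi,dz=True):
    def loc(x,P):
        c,s=np.cos(x[2]),np.sin(x[2]);q=P-[x[0],x[1],x[3]]
        return np.stack([c*q[:,0]+s*q[:,1],-s*q[:,0]+c*q[:,1],q[:,2]],1)
    x=np.array(x0,float)
    for k in range(4):
        L=loc(x,P);m=((L>np.array(lo))&(L<np.array(hi))).all(1);Q=P[m]
        r=least_squares(lambda x:np.min([box(loc(x,Q),*b) for b in boxes],0),x,loss='soft_l1',f_scale=2)
        x=r.x
    return x,m.sum(),np.median(abs(r.fun))
E
python3 - <<'E'
from fit import *
for t in('t0','s0'):
    P=cloud(load(t)).reshape(-1,3)
    x,n,e=fit(P,ST,[602,-173,-.12,0],(-98,-133,16),(64,133,98));print(t,'stand',x.round(3),n,e)
    c,s=np.cos(x[2]),np.sin(x[2])
    # bar init
    im=load(t);a={'t0':[(200,234),(284,223)],'s0':[(352,262),(439,271)]}[t]
    p=[cloud(im)[v,u] for u,v in a];print(p)
    A,B=[q for q in p];d=A-B if A[1]>B[1] else B-A
    print('bar',*fit(P,BAR,[*((A+B)/2)[:2],np.arctan2(-d[0],d[1]),0],(-20,-140,10),(20,140,30)))
E
```

```text
t0 stand [ 5.97149e+02 -1.76764e+02 -1.24000e-01  2.16300e+00] 992 1.2062513335567644
[array([549.96378909, 308.35426681,  22.716192  ]), array([580.56497332,  64.79656831,   0.96792253])]
bar [ 5.67627577e+02  1.86895995e+02  1.02597471e-01 -1.45041663e-01] 534 1.872966785434798
s0 stand [ 5.97847e+02 -1.75225e+02 -1.22000e-01 -5.40000e-02] 1272 1.254149019087311
[array([588.67937277,  74.92889306,  16.45687119]), array([559.29407975, 314.0790491 ,  20.06726019])]
bar [5.68006272e+02 1.95685802e+02 1.11204672e-01 2.99449495e-01] 581 1.535466585971907
```

View pics/s0c.png

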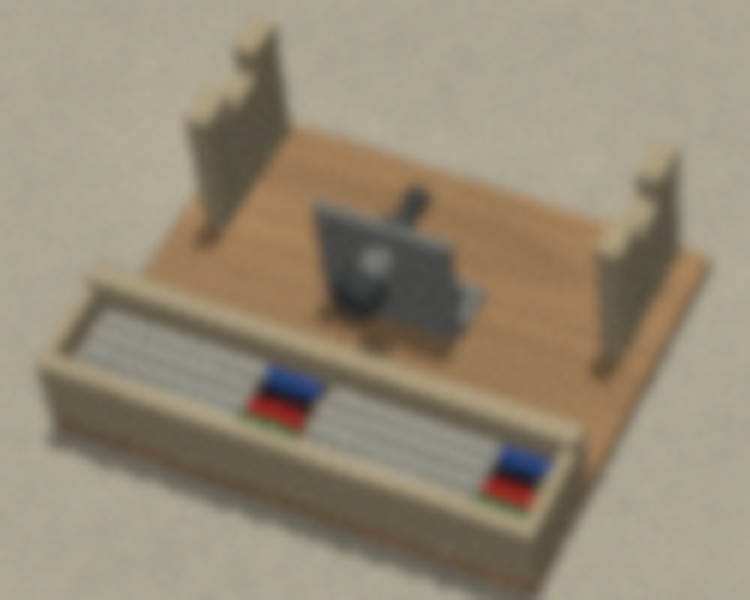

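```bash
python3 - <<'E'
from h import *
S=dict(s0=(597.8,-175.2,-.122),t0=(597.1,-176.8,-.124))
tiles=[]
for n,t in(('scene','s0'),('top','t0')):
    fr=[env.get_image(n) for _ in range(6)];im=fr[0]
    A=np.mean([f['pixels'].astype(float) for f in fr],0);D=np.stack([f['depth'] for f in fr]);print('depth sd',D.std(0).mean(), 'pix sd',np.std([f['pixels'] for f in fr],0).mean())
    im['pixels']=A.astype(np.uint8);im['depth']=np.median(D,0);pickle.dump(im,open(f'pics/{t}a.pkl','wb'))
    x,y,w=S[t];c,s=np.cos(w),np.sin(w)
    W=lambda L:np.array([[x+c*p[0]-s*p[1],y+s*p[0]+c*p[1],p[2]] for p in L])
    u,v=proj(im,W([(30,0,62)]))[0].round().astype(int);k=20;h=10
    C=np.clip((A[v-h:v+h,u-h:u+h,::-1]-20)*1.6,0,255).astype(np.uint8);C=cv2.resize(C,None,fx=k,fy=k,interpolation=cv2.INTER_CUBIC)
    tiles.append(C.copy())
    for a in(-.3,0,.3):
        Q=C.copy()
        for xx in(23,37):
            hx=[(xx,-12.7*np.sin(a+i*np.pi/3),62+12.7*np.cos(a+i*np.pi/3)) for i in range(6)]
            pp=((proj(im,W(hx))-[u-h,v-h]+.5)*k)
            cv2.polylines(Q,[pp.round().astype(np.int32)],True,(0,255,255) if xx==37 else (0,160,0),1)
        cv2.putText(Q,str(a),(5,20),0,.6,(0,0,255));tiles.append(Q)
T=[cv2.resize(q,(200*2//2*1,200)) for q in tiles]
cv2.imwrite('pics/bolt.png',np.vstack([np.hstack([cv2.resize(tiles[i],(260,260)) for i in r]) for r in((0,1,3),(4,5,7))]))
# bar endpoints
for t,b in(('t0a',(185,205,300,250)),('s0a',(335,245,455,290))):
    im=load(t);a,bb,c,d=b;G=im['pixels'][bb:d,a:c].astype(float)
    bg=np.median(G.reshape(-1,3),0);e=np.abs(G-bg).sum(2);hsv=G[...,2]-G[...,0];hb=bg[2]-bg[0]
    m=(hsv-hb>9).astype(np.uint8);n_,lab,st,_=cv2.connectedComponentsWithStats(m);k=1+np.argmax(st[1:,4]);ys,xs=np.where(lab==k)
    print(t,st[k],cv2.minAreaRect(np.stack([xs+a,ys+bb],1).astype(np.float32)))
E
```

```text
depth sd 21.497517 pix sd 0.8240371485525652
depth sd 19.434517 pix sd 1.7334466896867984
t0a [ 15  17  83  14 303] ((241.00714111328125, 228.5591583251953), (5.004099369049072, 82.96479034423828), 83.1572265625)
s0a [ 16  13  90  19 771] ((395.3052978515625, 266.9742736816406), (89.67407989501953, 8.922514915466309), 7.523820877075195)
```

View pics/bolt.png

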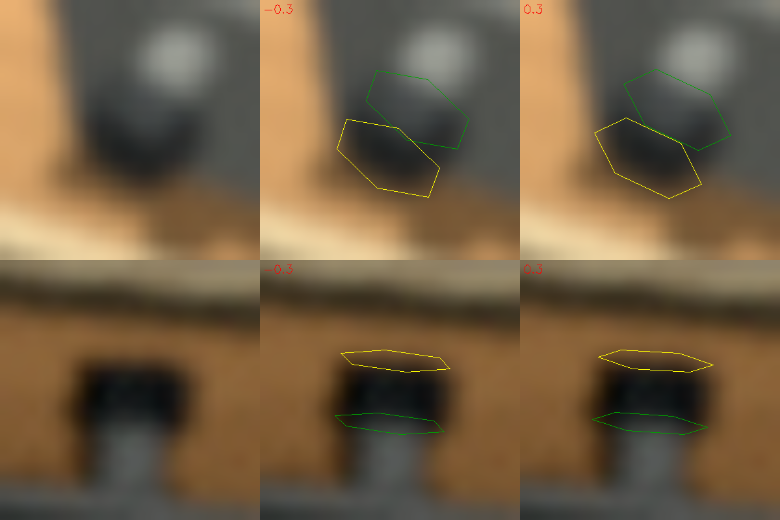

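```bash
cat > syn.py <<'E'
from h import *
from scipy.optimize import nnls
S=dict(s0a=(597.5,-176,-.123),t0a=(597.5,-176,-.123))
hexp=lambda a,x:[(x,-12.7*np.sin(a+i*np.pi/3),62+12.7*np.cos(a+i*np.pi/3)) for i in range(6)]
circ=lambda x,r:[(x,r*np.cos(i*np.pi/12),62+r*np.sin(i*np.pi/12)) for i in range(24)]
def run(t,h=8,k=8):
    im=load(t);x,y,w=S[t];c,s=np.cos(w),np.sin(w)
    W=lambda L:np.array([[x+c*p[0]-s*p[1],y+s*p[0]+c*p[1],p[2]] for p in L])
    u0,v0=proj(im,W([(27,0,62)]))[0].round().astype(int)
    I=im['pixels'][v0-h:v0+h+1,u0-h:u0+h+1].astype(float).mean(2)
    n=2*h+1;cam=np.array(im['cam_to_world'])[:3,3];out=[]
    for a in np.arange(-.36,.37,.06):
      best=(1e9,)
      for dx in np.arange(-1.5,1.6,.5):
       for dy in np.arange(-1.5,1.6,.5):
        L=np.zeros((n*k,n*k),np.uint8)
        def poly(pts,l,shift=True):
            p=(proj(im,W(pts))-[u0-h,v0-h]+.5+[dx,dy])*k
            cv2.fillConvexPoly(L,cv2.convexHull(p.astype(np.float32)).astype(np.int32),l)
        poly([(5,-35,12),(5,35,12),(5,35,82),(5,-35,82),],1); poly([(0,-35,82),(5,-35,82),(5,35,82),(0,35,82)],7)
        sl=circ(5,8)+circ(23,8);poly(sl,2)
        H0,H1=hexp(a,23),hexp(a,37)
        for i in range(6):
            nn=a+(i+.5)*np.pi/3;nv=W([(0,-np.sin(nn),np.cos(nn))])[0]-W([(0,0,0)])[0]
            f=[H0[i],H0[(i+1)%6],H1[(i+1)%6],H1[i]];ce=W(f).mean(0)
            if nv@(cam-ce)>0: poly(f,{0:3,5:4}.get(i,5))
        ex=W([(1,0,0)])[0]-W([(0,0,0)])[0]
        if ex@(cam-W([(37,0,62)])[0])>0: poly(H1,6)
        poly([(56,-125,58),(66,-125,58),(66,125,58),(56,125,58)],8);poly([(56,-125,12),(56,125,12),(56,125,12.1),(56,-125,12.1)],9)
        B=np.stack([cv2.resize(cv2.GaussianBlur((L==l).astype(np.float32),(0,0),.9*k),(n,n),interpolation=cv2.INTER_AREA) for l in range(10)],-1)
        r=4; wgt=np.zeros((n,n));wgt[h-6:h+7,h-6:h+7]=1
        m=wgt.ravel()>0;M=B.reshape(-1,10)[m];z,res=nnls(M,I.ravel()[m])
        if res<best[0]:best=(res,dx,dy,z.round(0))
      out.append((a,best));print(t,round(a,2),round(best[0],1),best[1],best[2],best[3])
    G=np.clip((I-I.min())/(np.percentile(I,70)-I.min())*255,0,255).astype(np.uint8)
    return cv2.resize(G,(400,400),interpolation=cv2.INTER_CUBIC)
cv2.imwrite('pics/boltc.png',np.hstack([run('t0a'),run('s0a')]))
E
python3 syn.py
```

```text
t0a -0.36 75.2 0.0 1.0 [  74. 3074.   64.   35.   27.   17.    0.    0.    0.   96.]
t0a -0.3 74.4 0.0 1.0 [  74. 3106.   64.   35.   26.    6.    0.    0.    0.  103.]
t0a -0.24 74.9 0.0 1.0 [  74. 3153.   65.   35.   26.    0.    0.    0.    0.  112.]
t0a -0.18 77.2 0.0 1.0 [  73. 3238.   65.   33.   27.    0.    0.    0.    0.  132.]
t0a -0.12 82.0 0.0 1.0 [  72. 3016.   65.   31.   28.    0.    0.    6.    0.  155.]
t0a -0.06 81.1 0.0 1.0 [  72. 3090.   65.   29.   30.    0.    0.    4.    0.  150.]
t0a 0.0 77.3 0.0 1.0 [  73. 3218.   65.   28.   32.    0.    0.    0.    0.  128.]
t0a 0.06 76.1 0.0 1.0 [7.300e+01 3.163e+03 6.500e+01 2.700e+01 3.300e+01 1.000e+00 0.000e+00
 0.000e+00 0.000e+00 1.140e+02]
t0a 0.12 74.9 0.0 1.0 [  74. 3116.   65.   28.   34.   10.    0.    0.    0.  105.]
t0a 0.18 74.5 0.5 1.0 [  74. 2646.   66.   33.   34.    0.    0.    0.    0.  105.]
t0a 0.24 74.2 0.0 1.0 [  74. 3075.   64.   28.   34.   20.    0.    0.    0.   96.]
t0a 0.3 75.7 0.5 1.0 [  74. 2627.   66.   33.   35.   13.    0.    0.    0.  101.]
t0a 0.36 75.4 0.0 1.0 [  75. 3049.   64.   26.  
[... 430 characters left out ...]
 30.   43.    0. 1073.    0.]
s0a -0.06 67.1 0.0 0.0 [  84.   70.  107.   62.   64.   35.   43.    0. 1095.    0.]
s0a 0.0 66.0 0.0 0.0 [  84.   70.  107.   61.   65.   38.   43.    0. 1086.    0.]
s0a 0.06 65.2 0.0 0.0 [  84.   70.  108.   61.   66.   40.   43.    0. 1070.    0.]
s0a 0.12 64.4 0.0 0.0 [  83.   70.  107.   61.   66.   42.   43.    0. 1103.    0.]
s0a 0.18 63.6 0.0 0.0 [  84.   70.  108.   60.   68.   43.   43.    0. 1087.    0.]
s0a 0.24 63.7 0.0 0.0 [  83.   70.  108.   59.   67.   45.   43.    0. 1107.    0.]
s0a 0.3 63.7 0.0 0.0 [  83.   70.  107.   59.   67.   45.   43.    0. 1118.    0.]
s0a 0.36 64.3 0.0 0.0 [  83.   70.  108.   59.   68.   47.   43.    0. 1119.    0.]
```

View pics/boltc.png

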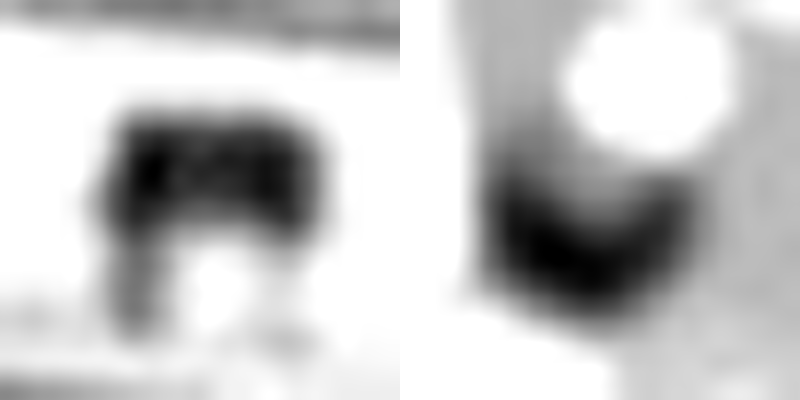

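```bash
cat > syn2.py <<'E'
from h import *
from scipy.optimize import nnls
x,y,w=597.5,-176,-.123;c,s=np.cos(w),np.sin(w);Rz=np.array([[c,-s,0],[s,c,0],[0,0,1]])
W=lambda L:np.array(L)@Rz.T+[x,y,0]
hexp=lambda a,x:[(x,-12.7*np.sin(a+i*np.pi/3),62+12.7*np.cos(a+i*np.pi/3)) for i in range(6)]
circ=lambda x,r:[(x,r*np.cos(i*np.pi/12),62+r*np.sin(i*np.pi/12)) for i in range(24)]
def run(t,h=8,k=8):
    im=load(t);u0,v0=proj(im,W([(27,0,62)]))[0].round().astype(int)
    I=im['pixels'][v0-h:v0+h+1,u0-h:u0+h+1].astype(float);n=2*h+1;cam=np.array(im['cam_to_world'])[:3,3];rows=[]
    for a in np.arange(-.36,.37,.06):
      best=(1e9,)
      for sg in(.6,.8,1.0):
       for dx in np.arange(-1.,1.1,.25):
        for dy in np.arange(-1,1.6,.25):
         L=np.zeros((n*k,n*k),np.uint8)
         def poly(pts,l):
            p=(proj(im,W(pts))-[u0-h,v0-h]+.5+[dx,dy])*k
            cv2.fillConvexPoly(L,cv2.convexHull(p.astype(np.float32)).astype(np.int32),l)
         poly([(5,-35,12),(5,35,12),(5,35,82),(5,-35,82)],1);poly(circ(5,8)+circ(23,8),2)
         H0,H1=hexp(a,23),hexp(a,37)
         for i in range(6):
            nn=a+(i+.5)*np.pi/3;f=[H0[i],H0[(i+1)%6],H1[(i+1)%6],H1[i]]
            if (Rz@[0,-np.sin(nn),np.cos(nn)])@(cam-W(f).mean(0))>0: poly(f,{0:3,5:4}.get(i,5))
         if (Rz@[1,0,0])@(cam-W([(37,0,62)])[0])>0: poly(H1,6)
         B=np.stack([cv2.resize(cv2.GaussianBlur((L==l).astype(np.float32),(0,0),sg*k),(n,n),interpolation=cv2.INTER_AREA) for l in range(7)],-1)
         m=B[...,3:].sum(2).ravel()>.15;M=B.reshape(-1,7);res=0;Z=[]
         for ch in range(3):
            z,r=nnls(np.vstack([M[m],.02*np.eye(7)]),np.r_[I[...,ch].ravel()[m],[0]*7]);res+=r*r;Z.append(z)
         res=np.sqrt(res/m.sum()/3)
         if res<best[0]:best=(res,dx,dy,sg,np.mean(Z,0).round(0),(M@Z[1]).reshape(n,n))
      print(t,round(a,2),best[0].round(2),*best[1:5]);rows.append(best[5])
    f=lambda G:cv2.resize(np.clip((G-20)/(50 if t[0]=='t' else 80)*255,0,255).astype(np.uint8),(200,200),interpolation=cv2.INTER_CUBIC)
    return np.hstack([f(I[...,1]),f(rows[1]),f(rows[6]),f(rows[11])])
cv2.imwrite('pics/boltd.png',np.vstack([run('t0a'),run('s0a')]))
E
python3 syn2.py
```

```text
t0a -0.36 3.61 0.25 1.0 0.6 [73.  0. 71. 35. 29. 33.  0.]
t0a -0.3 3.75 0.25 1.0 0.6 [71.  0. 71. 35. 30. 30.  0.]
t0a -0.24 3.9 0.0 1.0 0.6 [71.  0. 73. 35. 31. 16.  0.]
t0a -0.18 4.71 0.0 1.25 0.8 [67.  0. 76. 34. 29.  3.  0.]
t0a -0.12 4.85 0.25 1.0 0.6 [66.  0. 73. 34. 31.  4.  0.]
t0a -0.06 4.66 0.25 1.0 0.6 [66.  0. 73. 33. 33.  0.  0.]
t0a 0.0 4.14 0.25 1.25 0.6 [66.  0. 72. 34. 34.  0.  0.]
t0a 0.06 3.93 0.25 1.25 0.8 [69.  0. 76. 31. 33.  0.  0.]
t0a 0.12 3.8 0.25 1.25 0.8 [71.  0. 77. 31. 33.  4.  0.]
t0a 0.18 3.59 0.0 1.0 0.6 [73.  0. 73. 31. 34. 30.  0.]
t0a 0.24 3.47 0.0 1.0 0.6 [73.  0. 72. 32. 34. 29.  0.]
t0a 0.3 4.11 0.25 1.25 1.0 [75.  0. 77. 28. 33. 14.  0.]
t0a 0.36 4.04 0.25 1.25 0.8 [73.  0. 74. 32. 34. 22.  0.]
s0a -0.36 4.26 0.75 0.25 1.0 [ 81.  60. 122.  70.  52. 149.  40.]
s0a -0.3 4.46 0.75 0.25 1.0 [ 82.  60. 121.  69.  53. 101.  40.]
s0a -0.24 4.63 0.75 0.25 1.0 [ 82.  61. 122.  69.  54.  77.  40.]
s0a -0.18 4.83 0.5 0.25 1.0 [ 86.  65. 117.  65.  57.  53.  41.]
s0a -0.12 4.89 0.25 0.0 1.0 [ 86.  71. 119.  63.  62.  33.  41.]
s0a -0.06 4.56 0.5 -0.25 0.8 [ 74.  70. 125.  64.  66.  45.  43.]
s0a 0.0 4.45 0.5 -0.25 0.8 [ 74.  71. 125.  63.  67.  46.  43.]
s0a 0.06 4.31 0.25 0.0 1.0 [ 85.  73. 118.  59.  66.  40.  41.]
s0a 0.12 4.2 0.25 0.0 1.0 [ 86.  74. 116.  57.  66.  41.  40.]
s0a 0.18 3.95 0.25 0.0 1.0 [ 85.  75. 117.  54.  68.  41.  41.]
s0a 0.24 3.92 0.5 0.0 1.0 [ 83.  75. 119.  51.  69.  45.  40.]
s0a 0.3 3.65 0.5 0.0 1.0 [ 83.  75. 117.  48.  70.  45.  40.]
s0a 0.36 3.46 0.5 0.0 1.0 [ 82.  74. 119.  43.  70.  46.  41.]
```

View pics/boltd.png

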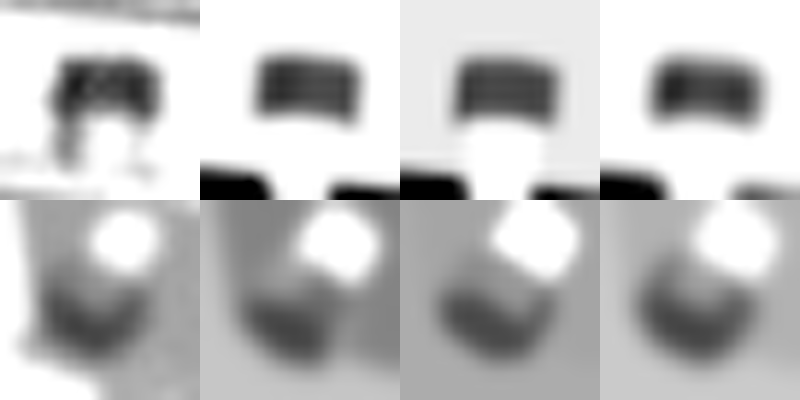

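The rendering with the bolt at about +0.3 rad matches the scene crop best: a light upper-right facet with a V of dark faces under it, around (95,320) in the panel. The interface cannot tilt the tool sideways, so I'll return to the bolt after placing the bar. Next is the bar.

```bash
cat > go.py <<'E'
import sys
from h import *
def go(p,head_deg):  # head: world heading of tool y (mod 180 chosen by caller)
    st=env.get_state();Rm=R.from_rotvec(st['tool_rot']).as_matrix()
    sh=Rm.T@(np.array(p)-st['ee_pos']);h=np.degrees(np.arctan2(Rm[1,1],Rm[0,1]))
    roll=-((head_deg-h+180)%360-180)
    print('t',round(st['t'],2),'pos',st['ee_pos'].round(1),'tiltz',Rm[:,2].round(3),'head',h.round(1),'F',st['contact_force'].round(1),'w',round(st['width'],3),'q6',st['q'][5].round(2))
    print('  shift',sh.round(1),'roll',roll.round(1),'rows',max(np.linalg.norm(sh)/41.7,abs(roll)/7.16).round(1))
if __name__=='__main__': go([float(v) for v in sys.argv[1:4]],float(sys.argv[4]))
E
python3 - <<'E'
from h import *
def ray(im,u,v,z):
    K=np.array([[im['fx'],0,im['cx']],[0,im['fy'],im['cy']],[0,0,1]]);n=cv2.undistortPoints(np.array([[[u,v]]],float),K,np.array(im['dist']))[0,0]
    T=np.array(im['cam_to_world']);d=T[:3,:3]@[*n,1];o=T[:3,3];return o+d*(z-o[2])/d[2]
for t,(u,v),L,a in(('t0a',(241,228.6),83,-6.84),('s0a',(395.3,267),89.7,7.52)):
    im=load(t);e=np.array([np.cos(np.radians(a)),np.sin(np.radians(a))])*L/2
    A,B,C=[ray(im,*(np.array([u,v])+k*e),14) for k in(-1,1,0)];print(t,A,B,C,np.linalg.norm(A-B),np.degrees(np.arctan2(-(A-B)[0],(A-B)[1])))
for n,t,p in(('cup','t0a',(148,262)),('carton','t0a',(468,230))):print(n,ray(load(t),*p,50))
E
python3 go.py 568 191 150 6.1
```

```text
t0a [552.28692041 310.72179899  14.        ] [577.03734673  69.50701728  14.        ] [564.64334521 190.28996006  14.        ] 242.48124570483964 5.858469621225125
s0a [584.84251956  70.79032831  14.        ] [560.52205113 317.37815309  14.        ] [572.54292136 194.52990985  14.        ] 247.7842620374606 -174.36724785794962
cup [469.66446299 450.11958514  50.        ]
carton [ 544.44950184 -464.81671927   50.        ]
t 0.7 pos [ 129.8 -508.7  250. ] tiltz [-0. -0. -1.] head -75.7 F [0.8 0.4 0.4] w 1.0 q6 1.57
  shift [ 597.6 -569.6  100. ] roll -81.8 rows 19.9
```

>>> apply_moves([
  [0.6,30,-28,4,0],
  [0.6,60,-56,8,0],
  [0.6,90,-85,12,0],
  [0.6,120,-113,16,0],
  [0.6,150,-141,20,0],
])

```text
t: 1.12
ee_pos: [240.7, -333.4, 229.9]
tool_rot: [3.117, 0.39, 0.001]
contact_force: [0.8, -0.5, 0.8]
width: 0.601
```

>>> apply_moves([
  [0.6,30,-28,4,0],
  [0.6,60,-56,8,0],
  [0.6,90,-85,12,0],
  [0.6,120,-113,16,0],
  [0.6,150,-141,20,0],
])

```text
t: 1.53
ee_pos: [351.3, -159.4, 210.2]
tool_rot: [3.116, 0.391, 0.002]
contact_force: [0.8, -0.1, -0.0]
width: 0.603
```

>>> apply_moves([
  [0.6,30,-28,4,-7],
  [0.6,60,-56,8,-14],
  [0.6,90,-85,12,-21],
  [0.6,120,-113,16,-28],
  [0.6,150,-141,20,-35],
])

```text
t: 1.95
ee_pos: [462.0, 14.7, 190.1]
tool_rot: [2.85, 1.32, 0.001]
contact_force: [1.0, -2.3, 1.0]
width: 0.599
```

>>> apply_moves([
  [0.6,0,0,0,-7],
  [0.6,0,0,0,-14],
  [0.6,0,0,0,-21],
  [0.6,0,0,0,-28],
  [0.6,0,0,0,-35],
])

```text
t: 2.37
ee_pos: [461.3, 12.7, 190.0]
tool_rot: [-2.322, -2.116, 0.0]
contact_force: [0.2, 0.5, -0.5]
width: 0.602
```

```bash
python3 go.py 568 192 120 5.9
```

```text
t 2.37 pos [461.3  12.7 190. ] tiltz [-0. -0. -1.] head -5.3 F [ 0.2  0.5 -0.5] w 0.602 q6 1.69
  shift [188.4  89.7  69.9] roll -11.2 rows 5.3
```

>>> apply_moves([
  [0.6,36,17,13,-3],
  [0.6,72,34,26,-6],
  [0.6,108,51,40,-9],
  [0.6,144,69,54,-11],
  [0.6,166,79,62,-11],
])

```text
t: 2.78
ee_pos: [557.4, 172.5, 126.4]
tool_rot: [-2.112, -2.325, -0.0]
contact_force: [0.2, 0.4, -0.8]
width: 0.6
```

```bash
python3 go.py 568 192 22 5.9; python3 -c "
from h import *
im=cap('top','t1');cap('scene','s1')
f=lambda t,b:cv2.resize(load(t)['pixels'][b[1]:b[1]+100,b[0]:b[0]+133,::-1],(532,400),interpolation=cv2.INTER_CUBIC)
cv2.imwrite('pics/v1.png',cv2.resize(np.hstack([f('t1',(175,180)),f('s1',(330,210))]),(800,300)))"
```

```text
t 2.78 pos [557.4 172.5 126.4] tiltz [-0.  0. -1.] head 5.5 F [ 0.2  0.4 -0.8] w 0.6 q6 1.78
  shift [ 18.4  12.4 104.4] roll -0.4 rows 2.6
```

View pics/v1.png

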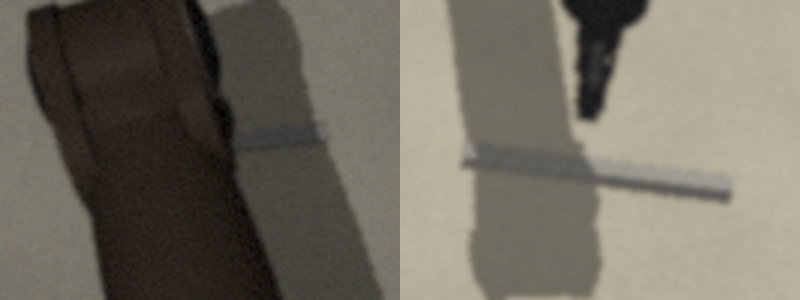

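The bar runs (465,155)–(730,185) in the right panel, with the gripper just above and behind it. This agrees with the measurement, so I'll descend and grip.

>>> apply_moves([
  [0.6,18,12,20,0],
  [0.6,18,12,50,0],
  [0.6,18,12,75,0],
  [0.6,18,12,95,0],
  [0.6,18,12,104,0],
])

```text
t: 3.3
ee_pos: [564.6, 187.6, 21.4]
tool_rot: [-2.115, -2.32, 0.006]
contact_force: [0.3, -0.2, -0.4]
width: 0.6
```

>>> apply_moves([
  [0.6,0,0,0,0],
  [0.05,0,0,0,0],
  [0.05,0,0,0,0],
  [0.05,0,0,0,0],
  [0.05,0,0,0,0],
])

```text
t: 3.72
ee_pos: [567.9, 189.0, 26.2]
tool_rot: [2.115, 2.32, 0.005]
contact_force: [-1.1, -1.1, 6.3]
width: 0.187
```

>>> apply_moves([
  [0.05,0,0,0,0],
  [0.05,0,0,0,0],
  [0.05,0,0,-20,0],
  [0.05,0,0,-50,0],
  [0.05,0,0,-80,0],
])

```text
t: 4.13
ee_pos: [565.8, 188.5, 104.6]
tool_rot: [-2.116, -2.321, 0.003]
contact_force: [0.6, -0.5, -1.5]
width: 0.188
```

```bash
python3 go.py 541 -169.5 145 -7
```

```text
t 4.13 pos [565.8 188.5 104.6] tiltz [-0.002 -0.001 -1.   ] head 5.3 F [ 0.6 -0.5 -1.5] w 0.188 q6 1.8
  shift [-354.2  -57.9  -40.2] roll 12.3 rows 8.7
```

>>> apply_moves([
  [0.05,-39,-6,-10,2],
  [0.05,-78,-12,-20,4],
  [0.05,-117,-18,-30,6],
  [0.05,-156,-24,-40,9],
  [0.05,-195,-31,-45,12.3],
])

```text
t: 4.55
ee_pos: [554.1, -9.8, 151.1]
tool_rot: [2.353, 2.078, 0.003]
contact_force: [1.2, -0.1, -0.5]
width: 0.192
```

```bash
python3 go.py 548 -170 150 -7
```

```text
t 4.55 pos [554.1  -9.8 151.1] tiltz [ 0.003 -0.    -1.   ] head -7.1 F [ 1.2 -0.1 -0.5] w 0.192 q6 1.68
  shift [-159.8   13.8    1.1] roll -0.1 rows 3.8
```

>>> apply_moves([
  [0.05,-40,3,0,0],
  [0.05,-80,7,0,0],
  [0.05,-120,10,0,0],
  [0.05,-155,13,0,0],
  [0.05,-155,13,0,0],
])

```text
t: 4.97
ee_pos: [547.5, -169.4, 149.6]
tool_rot: [2.357, 2.073, -0.002]
contact_force: [0.4, 0.7, -1.9]
width: 0.188
```

```bash
python3 go.py 548 -170 105 -7; python3 - <<'E'
from fit import *
for n,t in(('top','t2'),('scene','s2')):
    fr=[env.get_image(n) for _ in range(4)];im=fr[0]
    D=np.stack([f['depth'] for f in fr]);im['depth']=np.median(D,0)
    im['pixels']=np.mean([f['pixels'] for f in fr],0).astype(np.uint8);pickle.dump(im,open(f'pics/{t}.pkl','wb'))
    P=cloud(im).reshape(-1,3)
    print(t,*fit(P,BAR,[548,-170,-.123,124],(-16,-140,-10),(16,140,28)))
f=lambda t,c:cv2.resize(load(t)['pixels'][c[1]:c[1]+112,c[0]:c[0]+150,::-1],(600,448),interpolation=cv2.INTER_CUBIC)
cv2.imwrite('pics/v2.png',cv2.resize(np.hstack([f('t2',(295,165)),f('s2',(190,170))]),(800,300)))
E
```

```text
t 4.97 pos [ 547.5 -169.4  149.6] tiltz [ 0.001 -0.003 -1.   ] head -7.3 F [ 0.4  0.7 -1.9] w 0.188 q6 1.4
  shift [-0.4  0.5 44.6] roll -0.3 rows 1.1
t2 [ 5.47812273e+02 -1.67211230e+02 -1.24419864e-01  1.22404425e+02] 273 0.9042866275317181
s2 [ 5.49500897e+02 -1.57487563e+02 -1.16498077e-01  1.22268527e+02] 672 0.7349269612238452
```

View pics/v2.png

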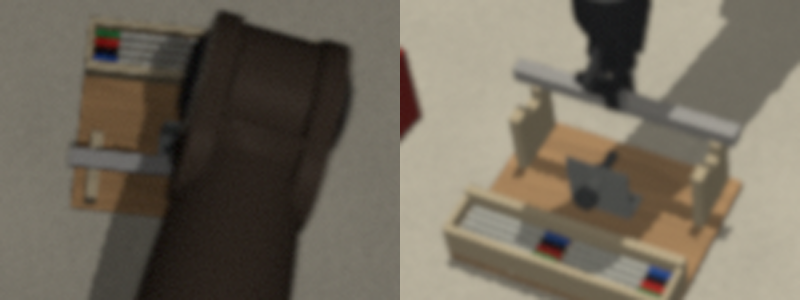

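```bash
python3 - <<'E'
from h import *
im=load('s2')
d=np.array([.1227,.9924,0])
for yc in(-175,-170,-165,-160):
    c=np.array([548.3-.1237*(-(-170-yc))*1,yc,131]) if 0 else np.array([547.9+.1237*(yc+170),yc,131])
    for k in(-125,125):
        p=proj(im,c+k*d)[0];print(yc,k,p.round(1),'view',((p-[190,170]+.5)*2.667+[400,0]).round(0))
E
```

```text
-175 -125 [228.1 193.8] view [503.  65.]
-175 125 [310.2 219.4] view [722. 133.]
-170 -125 [229.7 194.3] view [507.  66.]
-170 125 [311.9 219.9] view [727. 134.]
-165 -125 [231.3 194.7] view [511.  67.]
-165 125 [313.7 220.4] view [731. 136.]
-160 -125 [232.9 195.2] view [516.  69.]
-160 125 [315.4 221. ] view [736. 137.]
```

```bash
python3 - <<'E'
from h import *
im=load('t2');d=np.array([.1227,.9924,0])
for yc in(-175,-165,-155):
    print(yc,((proj(im,np.array([547.9+.1237*(yc+170),yc,131])+125*d)[0]-[295,165]+.5)*2.667).round(0))
E
python3 go.py 547.4 -177 104.5 -7
```

```text
-175 [ 80. 155.]
-165 [ 70. 154.]
-155 [ 60. 153.]
t 5.37 pos [ 548.  -162.4  149.1] tiltz [ 0.  0. -1.] head -6.9 F [-0.3 -0.  -1.1] w 0.19 q6 1.4
  shift [-14.5   1.1  44.6] roll 0.1 rows 1.1
```

>>> apply_moves([
  [0.05,-9,0,0,0],
  [0.05,-9,0,12,0],
  [0.05,-9,0,24,0],
  [0.05,-9,0,32,0],
  [0.05,-9,0,38,0],
])

```text
t: 5.78
ee_pos: [546.3, -172.4, 110.0]
tool_rot: [-2.352, -2.082, 0.001]
contact_force: [0.4, -0.9, -2.0]
width: 0.188
```

>>> apply_moves([
  [0.05,0,0,2,0],
  [0.05,0,0,4,0],
  [0.05,0,0,6,0],
  [0.05,0,0,6,0],
  [0.05,0,0,6,0],
])

```text
t: 6.2
ee_pos: [546.9, -172.6, 105.4]
tool_rot: [2.352, 2.082, 0.0]
contact_force: [-0.2, -0.1, -1.8]
width: 0.191
```

```bash
python3 go.py 547.4 -171 104.5 -7; python3 - <<'E'
from fit import *
im=cap('scene','s3');P=cloud(im).reshape(-1,3)
print(*fit(P,BAR,[548,-170,-.123,78],(-14,-140,5),(14,140,24)))
cv2.imwrite('pics/v3.png',cv2.resize(im['pixels'][180:292,190:340,::-1],(600,448),interpolation=cv2.INTER_CUBIC))
E
```

```text
t 6.2 pos [ 546.9 -172.6  105.4] tiltz [ 0.001 -0.    -1.   ] head -7.0 F [-0.2 -0.1 -1.8] w 0.191 q6 1.39
  shift [1.7 0.2 0.9] roll 0.0 rows 0.0
[ 5.48843442e+02 -1.67285073e+02 -1.16316071e-01  7.84158065e+01] 552 1.3582957193702452
```

View pics/v3.png

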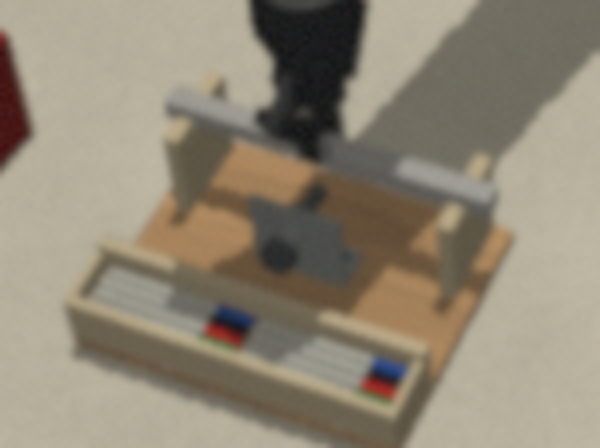

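The bar shows in both notches, with ends at (170,100) and (492,195). The fit puts its underside 2 mm above the floor. I'll lower it the rest of the way and release.

>>> apply_moves([
  [0.05,0,0,1,0],
  [0.05,0,0,2,0],
  [0.05,0,0,2.5,0],
  [0.05,0,0,2.5,0],
  [0.05,0,0,2.5,0],
])

```text
t: 6.67
ee_pos: [546.7, -172.6, 102.5]
tool_rot: [-2.353, -2.082, 0.0]
contact_force: [0.0, -0.9, -1.5]
width: 0.187
```

>>> apply_moves([
  [0.25,0,0,0,0],
  [0.35,0,0,0,0],
  [0.4,0,0,0,0],
  [0.4,0,0,0,0],
  [0.4,0,0,0,0],
])

```text
t: 7.08
ee_pos: [546.8, -172.6, 102.6]
tool_rot: [2.352, 2.082, 0.0]
contact_force: [-0.1, 0.6, 0.0]
width: 0.4
```

>>> apply_moves([
  [0.4,0,0,-5,0],
  [0.4,0,0,-20,0],
  [0.4,0,0,-45,0],
  [0.4,0,0,-80,0],
  [0.4,0,0,-100,0],
])

```text
t: 7.5
ee_pos: [547.2, -172.7, 206.0]
tool_rot: [2.351, 2.08, 0.002]
contact_force: [0.1, 0.1, 1.1]
width: 0.407
```

```bash
python3 go.py 627.3 -179.7 150 83; python3 - <<'E'
from fit import *
for n in('scene','top'):
    im=cap(n,n[0]+'4');P=cloud(im).reshape(-1,3)
    print(n,*fit(P,BAR,[548,-170,-.123,76],(-14,-140,5),(14,140,24)))
cv2.imwrite('pics/v4.png',np.hstack([cv2.resize(load('s4')['pixels'][180:292,190:340,::-1],(400,300),interpolation=cv2.INTER_CUBIC),cv2.resize(load('t4')['pixels'][165:277,295:445,::-1],(400,300),interpolation=cv2.INTER_CUBIC)]))
E
```

```text
t 7.5 pos [ 547.2 -172.7  206. ] tiltz [ 0.003 -0.001 -1.   ] head -7.0 F [0.1 0.1 1.1] w 0.407 q6 1.39
  shift [ 2.8 80.2 56.2] roll -90.0 rows 12.6
scene [ 5.48350334e+02 -1.67489310e+02 -1.13857689e-01  7.50211972e+01] 660 1.4632326909507078
top [ 5.46733488e+02 -1.72872752e+02 -1.22299541e-01  7.57585655e+01] 283 1.6020742745411667
```

View pics/v4.png

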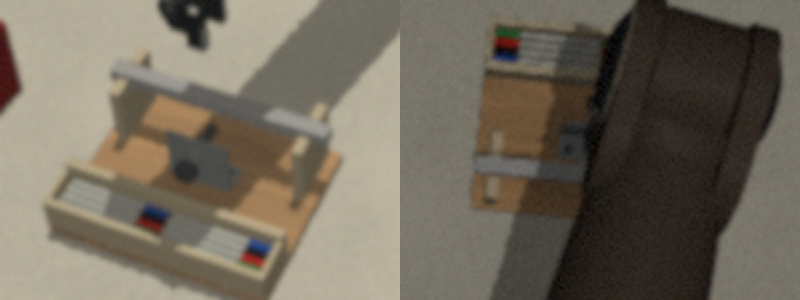

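The bar is seated: the underside fits at 75.0–75.8 mm and both ends overhang the cheeks, as (115,70)–(328,135) in the left panel shows. Before the bolt, I'll do a short overreach test in free space. It shows whether the arm gives up orientation at its reach limit, which is the only way I could get a tilt.

>>> apply_moves([
  [0.4,-7,39,0,0],
  [0.4,-14,78,0,0],
  [0.4,-21,117,0,0],
  [0.4,-28,156,0,0],
  [0.4,-35,195,0,0],
])

```text
t: 8.02
ee_pos: [737.2, -231.4, 201.8]
tool_rot: [-2.352, -2.082, 0.0]
contact_force: [2.0, -0.5, -0.2]
width: 0.402
```

>>> apply_moves([
  [0.4,-7,39,0,0],
  [0.4,-14,78,0,0],
  [0.4,-21,117,0,0],
  [0.4,-21,117,0,0],
  [0.4,-21,117,0,0],
])

```text
t: 8.43
ee_pos: [772.3, -241.9, 201.8]
tool_rot: [-2.267, -2.006, 0.103]
contact_force: [4.5, -1.2, -10.4]
width: 0.396
```

```bash
python3 go.py 627.3 -179.7 150 83; python3 -c "
from h import *
s=env.get_state();print(s['q'].round(3),np.hypot(*s['ee_pos'][:2]))"
```

```text
t 8.43 pos [ 772.3 -241.9  201.8] tiltz [-0.126  0.039 -0.991] head -6.9 F [  4.5  -1.2 -10.4] w 0.396 q6 1.39
  shift [  42.6 -143.4   72.1] roll -89.9 rows 12.6
[-0.304  1.042  1.346  2.007  0.     1.389] 809.2532035083027
```

Overreach does trade orientation: the fingers are now tilted inward by 0.13 rad. Next check is whether the tilt persists on the way back.

>>> apply_moves([
  [0.4,7,-39,0,0],
  [0.4,14,-78,0,0],
  [0.4,21,-117,0,0],
  [0.4,21,-117,0,0],
])

```text
t: 8.77
ee_pos: [680.1, -213.4, 244.2]
tool_rot: [-2.288, -2.024, 0.079]
contact_force: [1.4, -0.8, 1.4]
width: 0.398
```

```bash
python3 go.py 627.3 -179.7 150 83; python3 -c "
from h import *
s=env.get_state();print(s['q'].round(3),np.hypot(*s['ee_pos'][:2]))"
```

```text
t 8.77 pos [ 680.1 -213.4  244.2] tiltz [-0.096  0.03  -0.995] head -6.9 F [ 1.4 -0.8  1.4] w 0.398 q6 1.39
  shift [ 25.3 -46.9  99.8] roll -89.9 rows 12.6
[-0.304  0.613  0.634  1.692 -0.     1.389] 712.7845309459498
```

The tilt persists (about 0.10 rad), so overreaching towards the stand's -y should give the sideways tilt the bolt needs. The fore-aft part does no harm.

```bash
cat > plan.py <<'E'
from h import *
def plan(wps):  # list of (world pos, roll deg) -> per-call shift (max 5 rows)
    st=env.get_state();p=st['ee_pos'];M=R.from_rotvec(st['tool_rot'])
    for q,r in wps:
        sh=M.inv().apply(np.array(q,float)-p);print('call shift',sh.round(0),'roll',r,'rows',round(max(np.linalg.norm(sh)/41.7,abs(r)/7.16),1))
        p=np.array(q,float);M=M*R.from_euler('z',r,degrees=True)
    print('final z',M.as_matrix()[:,2].round(3),'y',M.as_matrix()[:,1].round(3))
E
python3 -c "
from plan import *
plan([((540,-340,250),0),((390,-480,250),0),((240,-590,250),-30),((80,-660,240),-30),((-60,-700,230),-30)])"
```

```text
call shift [-143. -124.    4.] roll 0 rows 4.5
call shift [-157. -131.   10.] roll 0 rows 4.9
call shift [-128. -135.   11.] roll -30 rows 4.5
call shift [  -3. -173.   23.] roll -30 rows 4.2
call shift [  86. -116.   22.] roll -30 rows 4.2
final z [-0.096  0.03  -0.995] y [0.123 0.992 0.018]
```

>>> apply_moves([
  [0.4,-29,-25,1,0],
  [0.4,-57,-50,2,0],
  [0.4,-86,-74,3,0],
  [0.4,-114,-99,4,0],
  [0.4,-143,-124,4,0],
])

```text
t: 9.18
ee_pos: [537.9, -340.7, 252.3]
tool_rot: [-2.287, -2.026, 0.078]
contact_force: [1.2, -0.5, 0.7]
width: 0.396
```

>>> apply_moves([
  [0.4,-31,-26,2,0],
  [0.4,-63,-52,4,0],
  [0.4,-94,-79,6,0],
  [0.4,-126,-105,8,0],
  [0.4,-157,-131,10,0],
])

```text
t: 9.6
ee_pos: [388.2, -481.0, 252.4]
tool_rot: [-2.288, -2.025, 0.078]
contact_force: [0.5, -0.7, -0.8]
width: 0.404
```

>>> apply_moves([
  [0.4,-26,-27,2,-6],
  [0.4,-51,-54,4,-12],
  [0.4,-77,-81,7,-18],
  [0.4,-102,-108,9,-24],
  [0.4,-128,-135,11,-30],
])

```text
t: 10.02
ee_pos: [238.2, -591.1, 252.0]
tool_rot: [-1.674, -2.545, 0.04]
contact_force: [0.9, 0.2, 0.1]
width: 0.398
```

>>> apply_moves([
  [0.4,0,-35,5,-6],
  [0.4,-1,-69,9,-12],
  [0.4,-2,-104,14,-18],
  [0.4,-2,-138,18,-24],
  [0.4,-3,-173,23,-30],
])

```text
t: 10.43
ee_pos: [78.7, -660.6, 241.9]
tool_rot: [-0.958, -2.889, 0.001]
contact_force: [0.1, 0.0, -0.1]
width: 0.402
```

>>> apply_moves([
  [0.4,17,-23,4,-6],
  [0.4,34,-46,9,-12],
  [0.4,52,-70,13,-18],
  [0.4,69,-93,18,-24],
  [0.4,86,-116,22,-30],
])

```text
t: 10.85
ee_pos: [-61.2, -700.8, 231.3]
tool_rot: [-0.178, -3.041, -0.039]
contact_force: [0.9, 0.2, -0.4]
width: 0.4
```

```bash
python3 -c "
from plan import *
s=env.get_state();print(s['t'],s['q'].round(3),s['ee_pos'])
print(R.from_rotvec(s['tool_rot']).as_matrix().round(3))
plan([((-85,-880,120),0)])"
```

```text
10.85 [-1.621  0.508  0.436  1.525 -0.095 -1.502] [ -61.16703461 -700.82260149  231.31156508]
[[-0.989  0.118 -0.093]
 [ 0.115  0.993  0.031]
 [ 0.096  0.02  -0.995]]
call shift [  -8. -183.  107.] roll 0 rows 5.1
final z [-0.093  0.031 -0.995] y [0.118 0.993 0.02 ]
```

>>> apply_moves([
  [0.4,-2,-37,21,0],
  [0.4,-4,-74,42,0],
  [0.4,-6,-110,64,0],
  [0.4,-7,-147,86,0],
  [0.4,-8,-183,107,0],
])

```text
t: 11.27
ee_pos: [-83.1, -871.6, 125.6]
tool_rot: [-0.186, -3.04, -0.039]
contact_force: [-0.3, -2.1, 0.5]
width: 0.402
```

```bash
python3 -c "
from plan import *
s=env.get_state();print(s['t'],s['q'].round(3),s['ee_pos'])
print(R.from_rotvec(s['tool_rot']).as_matrix().round(3))
plan([((-85,-880,120),0)])"
```

```text
11.2667 [-1.636  0.979  1.045  1.662 -0.095 -1.512] [ -83.08488276 -871.58865181  125.57361596]
[[-0.988  0.123 -0.093]
 [ 0.12   0.992  0.031]
 [ 0.096  0.02  -0.995]]
call shift [ 0. -9.  5.] roll 0 rows 0.2
final z [-0.093  0.031 -0.995] y [0.123 0.992 0.02 ]
```

>>> apply_moves([
  [0.4,-4,-35,0,0],
  [0.4,-8,-70,-20,0],
  [0.4,-12,-105,-40,0],
  [0.4,-12,-105,-40,0],
])

```text
t: 11.6
ee_pos: [-74.5, -885.9, 150.7]
tool_rot: [-0.182, -3.041, -0.006]
contact_force: [-0.3, -1.0, -0.7]
width: 0.398
```

```bash
python3 -c "
from plan import *
s=env.get_state();print(s['t'],s['q'].round(3),s['ee_pos'])
print(R.from_rotvec(s['tool_rot']).as_matrix().round(3))
plan([((-85,-880,120),0)])"
```

```text
11.6 [-1.625  1.096  1.344  1.823 -0.096 -1.506] [ -74.54245932 -885.88324891  150.7447894 ]
[[-0.988  0.119 -0.095]
 [ 0.119  0.993  0.009]
 [ 0.095 -0.002 -0.995]]
call shift [ 8.  5. 32.] roll 0 rows 0.8
final z [-0.095  0.009 -0.995] y [ 0.119  0.993 -0.002]
```

>>> apply_moves([
  [0.4,3,35,-18,0],
  [0.4,6,70,-36,0],
  [0.4,9,105,-50,0],
  [0.4,10,121,-55,0],
  [0.4,10,121,-55,0],
])

```text
t: 12.02
ee_pos: [-64.9, -761.6, 208.6]
tool_rot: [-0.183, -3.04, 0.002]
contact_force: [0.8, 0.2, 0.3]
width: 0.399
```

>>> apply_moves([
  [0.4,0,-40,0,0],
  [0.4,0,-80,0,0],
  [0.4,0,-120,0,0],
  [0.4,0,-120,0,0],
  [0.4,0,-120,0,0],
])

```text
t: 12.43
ee_pos: [-70.0, -805.8, 211.3]
tool_rot: [-0.19, -3.029, -0.185]
contact_force: [0.7, -1.0, -18.5]
width: 0.396
```

```bash
python3 -c "
from plan import *
s=env.get_state();print(s['t'],s['q'].round(3),s['ee_pos'])
print(R.from_rotvec(s['tool_rot']).as_matrix().round(3))"
```

```text
12.4333 [-1.623  1.031  1.344  2.007 -0.1   -1.492] [ -70.01664123 -805.8061696   211.2601221 ]
[[-0.987  0.131 -0.093]
 [ 0.118  0.985  0.127]
 [ 0.108  0.115 -0.987]]
```

>>> apply_moves([
  [0.4,5,40,5,0],
  [0.4,8,65,8,0],
  [0.4,8,65,8,0],
])

```text
t: 12.68
ee_pos: [-68.6, -751.8, 239.9]
tool_rot: [-0.189, -3.031, -0.14]
contact_force: [0.9, -0.8, 1.9]
width: 0.402
```

```bash
python3 -c "
from plan import *
s=env.get_state();print(s['t'],s['q'].round(3),s['ee_pos'])
print(R.from_rotvec(s['tool_rot']).as_matrix().round(3))
plan([((-68,-890,205),0)])"
```

```text
12.6833 [-1.625  0.723  0.813  1.754 -0.1   -1.496] [ -68.57271313 -751.82055427  239.91516941]
[[-0.987  0.129 -0.095]
 [ 0.119  0.988  0.098]
 [ 0.106  0.086 -0.991]]
call shift [ -21. -139.   21.] roll 0 rows 3.4
final z [-0.095  0.098 -0.991] y [0.129 0.988 0.086]
```

>>> apply_moves([
  [0.4,-6,-40,6,0],
  [0.4,-12,-80,12,0],
  [0.4,-18,-120,18,0],
  [0.4,-21,-139,21,0],
  [0.4,-21,-139,21,0],
])

```text
t: 13.1
ee_pos: [-60.1, -800.2, 220.4]
tool_rot: [-0.19, -3.026, -0.188]
contact_force: [-0.2, -0.2, 0.1]
width: 0.4
```

>>> apply_moves([
  [0.4,5,40,-1,0],
  [0.4,8,65,-2,0],
  [0.4,8,65,-2,0],
])

```text
t: 13.35
ee_pos: [-59.9, -746.3, 236.2]
tool_rot: [-0.191, -3.027, -0.173]
contact_force: [-0.1, -1.5, 2.2]
width: 0.402
```

```bash
python3 -c "
from plan import *
s=env.get_state();print(s['t'],s['q'].round(3),s['ee_pos'])
print(R.from_rotvec(s['tool_rot']).as_matrix().round(3))
plan([((-68,-890,190),0)])"
```

```text
13.35 [-1.614  0.73   0.814  1.771 -0.101 -1.481] [ -59.88374406 -746.26549857  236.23104391]
[[-0.987  0.131 -0.096]
 [ 0.119  0.986  0.12 ]
 [ 0.11   0.106 -0.988]]
call shift [ -14. -148.   29.] roll 0 rows 3.6
final z [-0.096  0.12  -0.988] y [0.131 0.986 0.106]
```

```bash
python3 -c "
from plan import *
plan([((-80,-860,105),0),((-95,-990,95),0)])"
```

```text
call shift [  -8. -129.  118.] roll 0 rows 4.2
call shift [  -2. -131.   -4.] roll 0 rows 3.1
final z [-0.096  0.12  -0.988] y [0.131 0.986 0.106]
```

>>> apply_moves([
  [0.4,-2,-28,26,0],
  [0.4,-4,-56,52,0],
  [0.4,-6,-85,78,0],
  [0.4,-8,-113,104,0],
  [0.4,-8,-129,118,0],
])

```text
t: 13.77
ee_pos: [-80.4, -860.0, 104.7]
tool_rot: [-0.192, -3.027, -0.175]
contact_force: [-0.5, -2.0, -0.6]
width: 0.406
```

>>> apply_moves([
  [0.4,-1,-40,-1,0],
  [0.4,-2,-80,-3,0],
  [0.4,-2,-131,-4,0],
  [0.4,-2,-131,-4,0],
  [0.4,-2,-131,-4,0],
])

```text
t: 14.18
ee_pos: [-79.9, -861.9, 125.3]
tool_rot: [-0.189, -3.029, -0.136]
contact_force: [-0.8, -0.4, 2.5]
width: 0.403
```

```bash
python3 -c "
from plan import *
s=env.get_state();print(s['t'],s['q'].round(3),s['ee_pos'])
print(R.from_rotvec(s['tool_rot']).as_matrix().round(3))
plan([((-60,-750,180),0)])"
```

```text
14.1833 [-1.63   1.126  1.343  1.877 -0.104 -1.501] [ -79.93551269 -861.86294023  125.31485677]
[[-0.987  0.128 -0.098]
 [ 0.119  0.988  0.095]
 [ 0.109  0.082 -0.991]]
call shift [ -0. 118. -45.] roll 0 rows 3.0
final z [-0.098  0.095 -0.991] y [0.128 0.988 0.082]
```

Pushing outward on this side saturates at about 0.1 rad of sideways tilt. Pushing high and outward at a +y azimuth runs into the joint-4 limit, which should force the fingers further the right way. I'll fit the planar kinematics to choose that request.

```bash
python3 - <<'E'
import numpy as np
from scipy.optimize import least_squares
O=np.array([(.126,-.04,1.405,525,250),(1.042,1.346,2.007,809,202),(.613,.634,1.692,712.8,244.2),(.979,1.045,1.662,875.5,125.6),(1.096,1.344,1.823,889,150.7),(.508,.436,1.525,703.5,231.3),(1.126,1.343,1.877,865.6,125.3),(1.031,1.344,2.007,808.8,211.3),(.73,.814,1.771,748.7,236.2)])
def fk(x,q2,q3,q4):
    r0,z0,L2,L3,o,L4=x
    a=q2;b=q2-q3+np.pi/2;c=q2-q3+q4+np.pi/2
    return r0+L2*np.sin(a)+L3*np.sin(b)+o*np.cos(b)+L4*np.sin(c), z0+L2*np.cos(a)+L3*np.cos(b)-o*np.sin(b)+L4*np.cos(c)
f=lambda x:np.concatenate([np.array(fk(x,*O[:,:3].T))-O[:,3:].T]).ravel()
s=least_squares(f,[0,200,400,400,0,250]);print(s.x.round(1),s.fun.round(1))
for q2 in(.3,.5,.6,.7,.8,.9):print(q2,'r,z',np.round(fk(s.x,q2,1.35,2.02),0),'tilt out',round(.9-q2,2))
for q2 in(.4,.5,.6,.7,.8):print('q3=1.2',q2,np.round(fk(s.x,q2,1.2,2.02),0),'tilt out',round(np.pi/2-q2+1.2-2.02,2))
E
python3 -c "
from plan import *
plan([((60,-720,210),0),((250,-640,270),0),((400,-500,300),0),((510,-330,320),0),((570,-130,330),0),((580,70,340),0),((540,270,350),0),((460,430,360),0)])"
```

```text
[ -1.  144.8 531.1 452.6 -79.6 425.1] [ 0.2  0.6  0.1  0.  -0.1 -0.1 -0.1 -0.3 -0.4  0.3  0.7  1.1 -0.3  0.
 -0.6 -0.3 -0.4 -0.6]
0.3 r,z [552. 734.] tilt out 0.6
0.5 r,z [658. 612.] tilt out 0.4
0.6 r,z [702. 544.] tilt out 0.3
0.7 r,z [738. 472.] tilt out 0.2
0.8 r,z [767. 396.] tilt out 0.1
0.9 r,z [788. 318.] tilt out 0.0
q3=1.2 0.4 [610. 615.] tilt out 0.35
q3=1.2 0.5 [654. 552.] tilt out 0.25
q3=1.2 0.6 [691. 484.] tilt out 0.15
q3=1.2 0.7 [722. 413.] tilt out 0.05
q3=1.2 0.8 [745. 340.] tilt out -0.05
call shift [-112.  165.  -84.] roll 0 rows 5.2
call shift [-171.  108.  -70.] roll 0 rows 5.1
call shift [-128.  160.  -31.] roll 0 rows 5.0
call shift [-86. 184. -14.] roll 0 rows 4.9
call shift [-34. 206.   3.] roll 0 rows 5.0
call shift [ 15. 200.   8.] roll 0 rows 4.8
call shift [ 64. 193.  13.] roll 0 rows 4.9
call shift [ 99. 149.  13.] roll 0 rows 4.3
final z [-0.098  0.095 -0.991] y [0.128 0.988 0.082]
```

>>> apply_moves([
  [0.4,-22,33,-17,0],
  [0.4,-45,66,-34,0],
  [0.4,-67,99,-50,0],
  [0.4,-90,132,-67,0],
  [0.4,-112,165,-84,0],
])

```text
t: 14.6
ee_pos: [34.4, -744.9, 195.1]
tool_rot: [-0.191, -3.029, -0.138]
contact_force: [0.0, -1.0, 0.5]
width: 0.397
```

>>> apply_moves([
  [0.4,-34,22,-14,0],
  [0.4,-68,43,-28,0],
  [0.4,-103,65,-42,0],
  [0.4,-137,86,-56,0],
  [0.4,-171,108,-70,0],
])

```text
t: 15.02
ee_pos: [219.7, -668.3, 254.3]
tool_rot: [-0.19, -3.03, -0.136]
contact_force: [-0.4, -1.7, -0.1]
width: 0.399
```

>>> apply_moves([
  [0.4,-26,32,-6,0],
  [0.4,-51,64,-12,0],
  [0.4,-77,96,-18,0],
  [0.4,-102,128,-25,0],
  [0.4,-128,160,-31,0],
])

```text
t: 15.43
ee_pos: [369.2, -528.0, 284.4]
tool_rot: [-0.19, -3.031, -0.137]
contact_force: [0.7, -0.9, 0.7]
width: 0.4
```

>>> apply_moves([
  [0.4,-17,37,-3,0],
  [0.4,-34,74,-6,0],
  [0.4,-52,110,-8,0],
  [0.4,-69,147,-11,0],
  [0.4,-86,184,-14,0],
])

```text
t: 15.85
ee_pos: [478.6, -357.8, 304.2]
tool_rot: [-0.19, -3.032, -0.138]
contact_force: [0.9, -1.0, 0.2]
width: 0.398
```

>>> apply_moves([
  [0.4,-7,41,1,0],
  [0.4,-14,82,1,0],
  [0.4,-20,123,2,0],
  [0.4,-27,164,3,0],
  [0.4,-34,205,3,0],
])

```text
t: 16.27
ee_pos: [537.6, -158.9, 315.0]
tool_rot: [-0.19, -3.032, -0.14]
contact_force: [0.1, 0.6, 0.4]
width: 0.397
```

>>> apply_moves([
  [0.4,3,40,2,0],
  [0.4,6,80,3,0],
  [0.4,9,120,5,0],
  [0.4,12,160,6,0],
  [0.4,15,200,8,0],
])

```text
t: 16.68
ee_pos: [547.4, 41.0, 326.1]
tool_rot: [-0.19, -3.033, -0.142]
contact_force: [1.2, 0.5, 0.6]
width: 0.399
```

>>> apply_moves([
  [0.4,13,39,3,0],
  [0.4,26,77,5,0],
  [0.4,38,116,8,0],
  [0.4,51,154,10,0],
  [0.4,64,193,13,0],
])

```text
t: 17.1
ee_pos: [507.4, 240.3, 336.8]
tool_rot: [-0.19, -3.032, -0.144]
contact_force: [1.0, 0.1, 0.6]
width: 0.4
```

```bash
python3 -c "
from plan import *
s=env.get_state();print(s['t'],s['q'].round(3),s['ee_pos'])
print(R.from_rotvec(s['tool_rot']).as_matrix().round(3))
plan([((540,440,430),0),((535,495,500),0)])"
```

```text
17.1 [0.379 0.256 0.305 1.67  0.128 0.501] [507.4351341  240.27695842 336.82005713]
[[-0.987  0.129 -0.094]
 [ 0.119  0.988  0.1  ]
 [ 0.106  0.088 -0.991]]
call shift [  2. 210. -75.] roll 0 rows 5.3
call shift [ 19.  60. -63.] roll 0 rows 2.1
final z [-0.094  0.1   -0.991] y [0.129 0.988 0.088]
```

>>> apply_moves([
  [0.4,0,39,-14,0],
  [0.4,1,78,-28,0],
  [0.4,1,117,-42,0],
  [0.4,2,156,-56,0],
  [0.4,2,194,-70,0],
])

```text
t: 17.52
ee_pos: [533.8, 417.1, 416.9]
tool_rot: [-0.189, -3.037, -0.152]
contact_force: [2.0, 1.0, 1.1]
width: 0.404
```

>>> apply_moves([
  [0.4,6,25,-23,0],
  [0.4,13,50,-46,0],
  [0.4,20,74,-69,0],
  [0.4,20,74,-69,0],
])

```text
t: 17.85
ee_pos: [502.0, 462.2, 440.8]
tool_rot: [-0.194, -3.062, -0.201]
contact_force: [-1.0, -0.7, -0.7]
width: 0.396
```

```bash
python3 -c "
from plan import *
s=env.get_state();print(s['t'],s['q'].round(3),s['ee_pos'])
M=R.from_rotvec(s['tool_rot']).as_matrix();print(M.round(3));print('standy tilt',M[:,2]@[.1227,.9924,0])
plan([((500,460,430),0)])"
```

```text
17.85 [0.687 0.609 1.1   2.021 0.141 0.817] [502.01894957 462.19979908 440.84383828]
[[-0.99   0.13  -0.058]
 [ 0.121  0.983  0.134]
 [ 0.074  0.126 -0.989]]
standy tilt 0.12616747763402042
call shift [ 1. -4. 11.] roll 0 rows 0.3
final z [-0.058  0.134 -0.989] y [0.13  0.983 0.126]
```

>>> apply_moves([
  [0.4,6,25,-30,0],
  [0.4,13,50,-60,0],
  [0.4,20,75,-90,0],
  [0.4,26,100,-120,0],
  [0.4,26,100,-120,0],
])

```text
t: 18.27
ee_pos: [457.8, 498.5, 469.5]
tool_rot: [-0.203, -3.084, -0.252]
contact_force: [0.8, -0.3, -0.2]
width: 0.398
```

```bash
python3 -c "
from plan import *
s=env.get_state();print(s['t'],s['q'].round(3),s['ee_pos'])
M=R.from_rotvec(s['tool_rot']).as_matrix();print(M.round(3));print('standy tilt',M[:,2]@[.1227,.9924,0])
plan([((500,460,430),0)])"
```

```text
18.2667 [0.771 0.58  1.124 2.021 0.139 0.909] [457.76832445 498.45834708 469.47707518]
[[-0.991  0.133 -0.03 ]
 [ 0.127  0.978  0.164]
 [ 0.051  0.159 -0.986]]
standy tilt 0.15944906040744306
call shift [-49. -38.  31.] roll 0 rows 1.7
final z [-0.03   0.164 -0.986] y [0.133 0.978 0.159]
```

>>> apply_moves([
  [0.4,0,15,-40,0],
  [0.4,0,30,-80,0],
  [0.4,0,50,-120,0],
  [0.4,0,65,-160,0],
  [0.4,0,80,-200,0],
])

```text
t: 18.68
ee_pos: [426.3, 491.5, 507.5]
tool_rot: [-0.21, -3.106, -0.31]
contact_force: [0.6, -0.4, 0.1]
width: 0.4
```

>>> apply_moves([
  [0.4,0,15,-40,0],
  [0.4,0,30,-80,0],
  [0.4,0,50,-120,0],
  [0.4,0,65,-160,0],
  [0.4,0,80,-200,0],
])

```text
t: 19.1
ee_pos: [395.2, 484.2, 542.0]
tool_rot: [0.213, 3.101, 0.366]
contact_force: [0.2, -0.2, -0.5]
width: 0.397
```

```bash
python3 -c "
from plan import *
s=env.get_state();print(s['t'],s['q'].round(3),s['ee_pos'])
M=R.from_rotvec(s['tool_rot']).as_matrix();print(M.round(3));print('standy tilt',M[:,2]@[.1227,.9924,0],'x',M[:,2]@[.9924,-.1227,0],'yaw',np.degrees(np.arctan2(M[1,1],M[0,1])))
plan([((500,300,380),0),((550,110,320),0),((600,-80,280),0),((627,-180,220),0)])"
```

```text
19.1 [0.826 0.447 1.088 2.02  0.136 0.976] [395.19424691 484.23112673 541.97803947]
[[-0.991  0.134  0.028]
 [ 0.136  0.963  0.231]
 [ 0.004  0.233 -0.973]]
standy tilt 0.2325890262449421 x -0.0004916090252435612 yaw 82.10908066465156
call shift [-130. -201.  118.] roll 0 rows 6.4
call shift [ -76. -190.   16.] roll 0 rows 4.9
call shift [ -76. -186.   -4.] roll 0 rows 4.8
call shift [ -41. -107.   36.] roll 0 rows 2.9
final z [ 0.028  0.231 -0.973] y [0.134 0.963 0.233]
```

I now have a sideways tilt of 0.235 rad and no fore-aft tilt. That is close to the bolt's estimated 0.2–0.35. Moving back above the bolt.

>>> apply_moves([
  [0.55,-20,-31,18,0],
  [0.55,-40,-62,36,0],
  [0.55,-60,-93,54,0],
  [0.55,-80,-124,72,0],
  [0.55,-100,-155,91,0],
])

```text
t: 19.52
ee_pos: [472.1, 348.2, 421.6]
tool_rot: [0.212, 3.101, 0.365]
contact_force: [0.9, -0.2, 0.2]
width: 0.549
```

>>> apply_moves([
  [0.55,-18,-37,9,0],
  [0.55,-36,-74,18,0],
  [0.55,-53,-110,24,0],
  [0.55,-71,-147,24,0],
  [0.55,-89,-184,24,0],
])

```text
t: 19.93
ee_pos: [536.2, 164.1, 355.4]
tool_rot: [0.213, 3.103, 0.365]
contact_force: [1.2, 0.9, -0.0]
width: 0.551
```

```bash
python3 -c "
from plan import *
s=env.get_state();print(s['t'],s['q'].round(3),s['ee_pos'])
plan([((590,-60,290),0),((620,-201,240),0),((625,-201,150),0)])"
```

```text
19.9333 [0.188 0.154 0.208 1.554 0.223 0.333] [536.19826143 164.10357746 355.36253457]
call shift [ -84. -224.   13.] roll 0 rows 5.7
call shift [ -49. -143.   17.] roll 0 rows 3.7
call shift [ -5. -20.  88.] roll 0 rows 2.2
final z [ 0.026  0.23  -0.973] y [0.134 0.964 0.232]
```

>>> apply_moves([
  [0.55,-14,-38,2,0],
  [0.55,-28,-76,5,0],
  [0.55,-43,-114,7,0],
  [0.55,-57,-152,9,0],
  [0.55,-71,-190,11,0],
])

```text
t: 20.35
ee_pos: [581.6, -26.1, 300.6]
tool_rot: [0.214, 3.102, 0.366]
contact_force: [1.1, 0.7, 0.1]
width: 0.547
```

>>> apply_moves([
  [0.55,-14,-38,8,0],
  [0.55,-28,-76,10,0],
  [0.55,-42,-114,13,0],
  [0.55,-56,-152,17,0],
  [0.55,-62,-170,19,0],
])

```text
t: 20.77
ee_pos: [620.9, -196.0, 240.0]
tool_rot: [0.219, 3.104, 0.366]
contact_force: [0.0, 0.2, -1.0]
width: 0.549
```

>>> apply_moves([
  [0.55,-2,-8,25,0],
  [0.55,-4,-15,50,0],
  [0.55,-5,-20,75,0],
  [0.55,-5,-20,88,0],
  [0.55,-5,-20,88,0],
])

```text
t: 21.18
ee_pos: [624.0, -190.4, 149.0]
tool_rot: [0.214, 3.107, 0.37]
contact_force: [-0.1, -0.2, -0.5]
width: 0.549
```

```bash
python3 -c "
from plan import *
s=env.get_state();print(s['t'],s['ee_pos'],s['contact_force'])
M=R.from_rotvec(s['tool_rot']).as_matrix();print('tilt y',M[:,2]@[.1227,.9924,0],'x',M[:,2]@[.9924,-.1227,0])
C=np.array([627.3,-179.7,62]);z=M[:,2]
plan([(C-90*z,0),(C-3*z,0)])
A=[env.get_image(n) for n in('scene','top')]
f=lambda im,b:cv2.resize(im['pixels'][b[1]:b[1]+112,b[0]:b[0]+150,::-1],(400,300),interpolation=cv2.INTER_CUBIC)
cv2.imwrite('pics/v5.png',np.hstack([f(A[0],(190,180)),f(A[1],(295,165))]))"
```

```text
21.1833 [ 623.95739885 -190.4466077   148.99651323] [-0.10259284 -0.2232945  -0.53158606]
tilt y 0.23403126441187047 x -0.007647585959043468
call shift [ -3. -10.  -3.] roll 0 rows 0.2
call shift [ 0.  0. 87.] roll 0 rows 2.1
final z [ 0.021  0.233 -0.972] y [0.135 0.963 0.234]
```

View pics/v5.png

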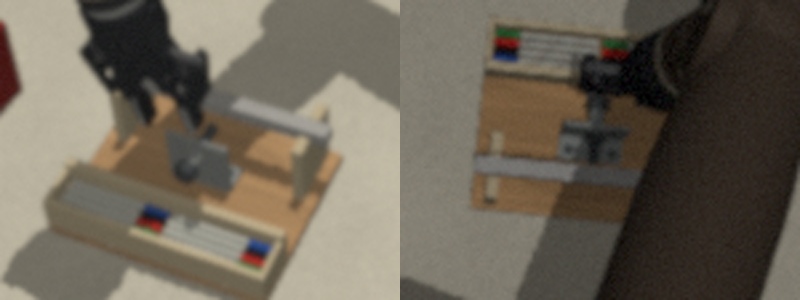

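The tilted fingers stand above the bolt (around (155,105) left, bolt at (185,165)), and the bar is still lying in its notches. I'll align, then descend.

>>> apply_moves([
  [0.55,-3,-10,0,0.5],
  [0.55,-3,-10,0,0.5],
  [0.55,-3,-10,0,0.5],
])

```text
t: 21.53
ee_pos: [628.1, -202.8, 152.0]
tool_rot: [0.228, 3.099, 0.364]
contact_force: [-0.8, 0.3, -0.0]
width: 0.553
```

```bash
python3 -c "
from plan import *
s=env.get_state();print(s['t'],s['ee_pos'],s['contact_force'])
M=R.from_rotvec(s['tool_rot']).as_matrix()
C=np.array([627.3,-179.7,62]);z=M[:,2]
plan([(C-3*z,0)])
print('tool y in stand',M[:,1]@[.9924,-.1227,0])"
```

```text
21.5333 [ 628.12259723 -202.76875598  152.02449961] [-0.75623064  0.3152792  -0.02168027]
call shift [ 4.  1. 90.] roll 0 rows 2.2
final z [ 0.03   0.23  -0.973] y [0.143 0.962 0.232]
tool y in stand 0.02352405431705841
```

>>> apply_moves([
  [0.55,4,1,20,-1.3],
  [0.55,4,1,45,-1.3],
  [0.55,4,1,65,-1.3],
  [0.55,4,1,80,-1.3],
  [0.55,4,1,88,-1.3],
])

```text
t: 21.95
ee_pos: [625.6, -179.6, 64.2]
tool_rot: [0.192, 3.102, 0.366]
contact_force: [-0.6, -0.1, -0.2]
width: 0.549
```

>>> apply_moves([
  [0.5,0,0,0,0],
  [0.5,0,0,0,0],
])

```text
t: 22.12
ee_pos: [626.4, -180.2, 66.2]
tool_rot: [0.191, 3.1, 0.365]
contact_force: [0.1, -0.5, 0.2]
width: 0.501
```

```bash
python3 -c "
from plan import *
s=env.get_state();print(s['t'],s['ee_pos'],s['contact_force'])
M=R.from_rotvec(s['tool_rot']).as_matrix()
C=np.array([627.3,-179.7,62]);z=M[:,2]
plan([(C-3*z,0)])
print('tool y in stand',M[:,1]@[.9924,-.1227,0])"
```

```text
22.1167 [ 626.40566109 -180.22550297   66.21980467] [ 0.05193995 -0.46596247  0.21479733]
call shift [-1. -0.  1.] roll 0 rows 0.0
final z [ 0.028  0.23  -0.973] y [0.12  0.965 0.232]
tool y in stand 0.0003403055965573998
```

>>> apply_moves([
  [0.4,0,0,0,0],
  [0.34,0,0,0,0],
  [0.34,0,0,0,0],
  [0.3,0,0,0,0],
  [0.3,0,0,0,0],
])

```text
t: 22.53
ee_pos: [626.4, -180.3, 66.1]
tool_rot: [0.192, 3.1, 0.365]
contact_force: [-0.0, -0.2, 0.1]
width: 0.298
```

>>> apply_moves([
  [0.28,0,0,0,0],
  [0.27,0,0,0,0],
  [0.265,0,0,0,0],
  [0.265,0,0,0,0],
])

```text
t: 22.87
ee_pos: [626.1, -180.1, 65.5]
tool_rot: [0.192, 3.101, 0.365]
contact_force: [-0.0, 0.5, 0.7]
width: 0.264
```

At 0.264 (about 22.4 mm) there is still no side force, so the pads are square to the flats. Closing fully.

>>> apply_moves([
  [0.25,0,0,0,0],
  [0.22,0,0,0,0],
  [0.15,0,0,0,0],
  [0.1,0,0,0,0],
  [0.05,0,0,0,0],
])

```text
t: 23.28
ee_pos: [626.1, -180.2, 65.7]
tool_rot: [0.192, 3.101, 0.364]
contact_force: [-1.3, -1.9, 2.6]
width: 0.243
```

>>> apply_moves([
  [0.0,0,0,0,0],
  [0.0,0,0,0,0],
  [0.0,0,0,0,0],
  [0.0,0,0,0,0],
  [0.0,0,0,0,0],
])

```text
t: 23.7
ee_pos: [626.2, -180.3, 65.8]
tool_rot: [0.192, 3.101, 0.364]
contact_force: [-2.0, -3.5, 3.9]
width: 0.243
```

```bash
python3 go.py 627.3 -179.7 62 83; python3 - <<'E'
from fit import *
for n in('scene','top'):
    im=cap(n,n[0]+'6');P=cloud(im).reshape(-1,3)
    print(n,*fit(P,BAR,[548,-170,-.123,76],(-14,-140,5),(14,140,24)))
cv2.imwrite('pics/v6.png',np.hstack([cv2.resize(load('s6')['pixels'][180:292,190:340,::-1],(400,300),interpolation=cv2.INTER_CUBIC),cv2.resize(load('t6')['pixels'][165:277,295:445,::-1],(400,300),interpolation=cv2.INTER_CUBIC)]))
E
```

```text
t 23.7 pos [ 626.2 -180.3   65.8] tiltz [ 0.028  0.23  -0.973] head 82.9 F [-2.  -3.5  3.9] w 0.243 q6 -0.26
  shift [-1.1 -0.2  3.8] roll -0.1 rows 0.1
scene [ 5.48494627e+02 -1.68019977e+02 -1.21144150e-01  7.53935486e+01] 425 1.400151345310718
top [ 5.46952691e+02 -1.73569891e+02 -1.08701331e-01  7.60576591e+01] 384 1.430593512311205
```

View pics/v6.png

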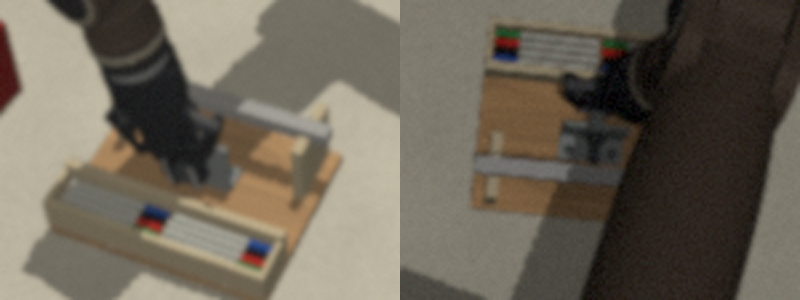

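The fingers are around the bolt head at about (200,165), and the bar still lies in its notches. The opening of 0.243 fits 22 mm across the flats, allowing for the 18 mm bar having read 0.19. Handing in.

```bash
python3 -c "
from h import *
print(env.sign_off()); s=env.get_state(); print(s['t'],s['ee_pos'],s['contact_force'],s['width'])"
```

```text
the job is handed in; nothing more can be done
None
the job is handed in; nothing more can be done
```

The bar is lying let go in both notches, and the gripper is holding the hex bolt head. I handed the job in with the grip on; the system gives no verdict.

**Bar:** After release it fits within about 1 mm of the notch position across the stand and a few mm along it. Its underside is at 75–76 mm and its yaw is within about 0.015 rad. The two cameras disagree by about 5 mm along the bar, inside the 15 mm allowed. It looked unmoved in the last pictures.

**Bolt angle:** I estimated the bolt at about +0.2 to +0.35 rad from the images; the top view alone was ambiguous. The move commands cannot tilt the tool directly, so I got a sideways tilt of 0.235 rad by overreaching in free space until the joint limits changed the orientation.

**Grip:**
- The fingers passed 0.264 opening (about 22.4 mm) with almost no side force, then stopped on the head at 0.243. That is consistent with a square grip across the flats.
- The grasp point reads about 4 mm from the estimated head centre.

**Not checked directly:**
- I could not measure the bolt's final angle. Only the opening and the low side force suggest it barely turned.
- I did not read the finger force on the bolt either. The fingers stopped on the head while commanded fully shut, at the fixed grip of about 60 N.
- I did not re-measure the pen cup or the pen carton at the end. The arm stayed well clear of both and no contact showed in the force readings.

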